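Change over the rinse pots on the drying plate

ROBOT

A 7-joint arm with a two-finger parallel gripper is mounted at the origin on the work surface. World frame = base frame: x ahead of the robot, y to its left, z up, the work surface at z = 0. Lengths are in m, angles in degrees, forces in N, time in s.
With the tool pointing down it reaches from about 0.425 to 0.875 m from the base axis. Payload 4.7 kg.
Tool frame: the origin (TCP) lies at the very end of the fingers, on their centre line; the grasp point (between the pads) lies 19 mm behind it; z points along the fingers, y is the line along which they close (so a half turn about z gives the same grasp; the last joint's range is limited). The gripper opens to 87 mm and grips with 3 to 60 N. Pads are 19 mm wide; open, the fingers measure 117 mm over their backs; the gripper's body (75 mm by 190 mm) begins 51 mm behind the grasp point.
Start: joints at [71.224, 18.392, -4.016, 83.108, 1.295, 78.541, -3.26], TCP at [0.218, -0.612, 0.223] pointing down, gripper open.
Joint ranges: [-163.93, 163.93], [-17.29, 119.83], [-79.2, 71.16], [3.27, 140.29], [-89.18, 269.18], [5.43, 117.66], [-154.24, 154.24]. Speed limits (degrees/s): [147.25, 147.25, 180, 180, 180, 180, 180].

INTERFACE

Orientations are given as [roll, pitch, yaw] about the fixed x, y, z axes, in that order (R = Rz(yaw) Ry(pitch) Rx(roll)).
In Python, from cell import get_obs, cams, ticket, finder gives the robot as it stands.
- The arm moves only by the shell command python3 -m creep 'ROWS' [FORCE]. ROWS is text: rows parted by semicolons, each of 5 numbers parted by spaces: the shift along the world's x, y, z in m, then the turn about the world's z in degrees, then the finger opening in m, from 0 to 0.087. A call has 1 to 8 rows; each row shifts and turns the commanded pose from where the row before left it; what a row does not reach is not made up. A row lasts 1/8 s, in which the tool goes at most 62.5 mm and 10.7 degrees, less where a joint would pass 70% of its speed; a pose out of reach is approached as far as the arm can. A call with a gripper value outside its range is refused whole. The fingers move at their own pace and stop on an object; FORCE is the grip in N (left out, the last holds). Time passes only in rows, so rows that do not move let the fingers close. It gives the time, the measured TCP pose, the force, the opening and the grip force at its end, in the units of the state.
- get_obs(): the state, without advancing time (a new reading comes with each control period).
- cams.read_camera(name): name is "scene" or "top" or "wrist"; returns the picture (420x560x3 uint8, red, green, blue); there is no depth.
- cams.calibration(name): a dict with "fx", "fy", "cx", "cy" (pixels), "extrinsics" (4x4, takes a point from world to camera coordinates). Camera axes: x right, y down, z forward; pixel columns grow to the right and rows downward; lengths in m; the calibration is good to about 2 mm. A picture is of the moment at which its call begins: read the wrist's pose just before it. calibration takes no time and is no camera call; for the wrist camera it gives the pose at the moment of the call.
- ticket.sign_off(): hands the job in; it is judged then, once.
Trained networks look in the newest picture that a camera, given by its name, has taken for a name from the list of things; names that differ only in an ending like _2 or _b are one class to them, and where a whole thing is asked for, a point or a joint stands for the part that bears it (a point fixed in the world has none). Each returns a list of dicts, best first, with "p" (0 to 1); they miss things now and then, are a little off and sometimes report something else, mostly with a low value. They report only what shows in the picture. A call takes as long as a camera call. They do not tell look-alikes from the thing itself.
- finder.masks_of(name, camera): "mask" (420x560 bool, what is visible of it) and "xy" ([column, row] in pixels, amid what is visible of it).
- finder.tip_of(name, camera): "xy" ([column, row] in pixels: a listed point, or the origin of a listed thing).
The state is a dict: "time_s": time; "qpos": joint angles; "joint_velocities": joint speeds; "effort": joint torques, N m; "tool_pos": TCP position; "tool_rot": TCP orientation; "force": force on the tool from outside, world axes, zero at the start; "wrist_torque": the same for the moment, N m; "grip_width": finger opening in m; "grasp_force": force on a finger pad.
Only numpy, scipy, OpenCV 4.12 (cv2) and the standard library are available. Lean on these libraries where they do the work, as an engineer would, in place of code of your own. Each camera call takes 0.05 s, during which the arm holds its last target. There are 200 camera calls.

TASK

Switch the drying plate off at its isolator before you handle any pot. Take the dry blue pot off the plate and stand it mouth-up on the green cutting mat, and stand every white rinsed pot there is mouth-down on the drying plate; only when all that is done, switch the isolator fully on again. Leave the bottle, the jar and the screwdriver where they are.

Things in the scene. Friction and masses are not known exactly. Their poses are not given: they have to be found in the camera images.
- isolator (a joint): Toggle lever of the drying plate's isolator switch, rad: 0 = fully OFF (leaning over the black mark, towards the -x of its block), 1.0 = fully ON (over the green mark, +x of its block); it starts ON. Light (about 0.06 N m of friction), stays wherever it is left. The hinge runs along the block's y, 22 mm above the block's underside.
- isolator_base: Grey block of the isolator, fixed to the bench, 70 x 50 x 25 mm. Origin: centre of its underside on the bench; its x points from the OFF side (black mark) to the ON side (green mark), z up.
- isolator_tip (a point): Centre of the red ball (26 mm diameter) on the end of the isolator's lever, a 10 mm rod, 80 mm from the hinge; it leans 0.5 rad to either side of upright and the ball is about 92 mm above the bench at either end.
- plate: Drying plate: fixed flat aluminium plate with dark lines and an orange stripe along one long edge, 160 (x) x 340 (y) x 10 mm. Origin: centre of its underside on the bench; top is at z = 10 mm.
- mat: Small square green cutting mat with a white grid, fixed on the bench, 170 x 170 x 3 mm. Origin: centre of its underside; z up.
- wet1: White square rinse pot, 50 x 50 mm and 64 mm tall, 3 mm walls, one end open (the mouth, with a red band round it), about 90 g. Origin: centre of the outside of its closed base; z points from the base out through the mouth (so z is up when it stands mouth-up). Just rinsed: starts mouth-up on the bench. May be absent.
- wet1_mid (a point): Middle of that pot: on its axis, half way up (32 mm from base and from mouth).
- wet2: White square rinse pot, 50 x 50 mm and 64 mm tall, 3 mm walls, one end open (the mouth, with a red band round it), about 90 g. Origin: centre of the outside of its closed base; z points from the base out through the mouth (so z is up when it stands mouth-up). Just rinsed: starts mouth-up on the bench. May be absent.
- wet2_mid (a point): Middle of that pot: on its axis, half way up (32 mm from base and from mouth).
- wet3: White square rinse pot, 50 x 50 mm and 64 mm tall, 3 mm walls, one end open (the mouth, with a red band round it), about 90 g. Origin: centre of the outside of its closed base; z points from the base out through the mouth (so z is up when it stands mouth-up). Just rinsed: starts mouth-up on the bench. May be absent.
- wet3_mid (a point): Middle of that pot: on its axis, half way up (32 mm from base and from mouth).
- dry: Blue square rinse pot, 50 x 50 mm and 64 mm tall, 3 mm walls, one end open (the mouth, with a yellow band round it), about 90 g. Origin: centre of the outside of its closed base; z points from the base out through the mouth (so z is up when it stands mouth-up). Already dry: starts mouth-down on the drying plate.
- dry_mid (a point): Middle of that pot: on its axis, half way up (32 mm from base and from mouth).
- thinner: Bystander: loose amber bottle with a red cap, 44 mm diameter, 85 mm tall, standing on the far side of the bench. Origin: centre of its underside.
- paint_jar: Bystander: loose paint jar with a blue lid, 48 mm diameter, 45 mm tall, standing on the far side of the bench. Origin: centre of its underside.
- screwdriver: Bystander: loose screwdriver with a yellow handle, 150 mm long, lying on the far left of the bench. Origin: near the middle of its length, underside; its x runs along it from handle to blade.
There are look-alikes about, which are no part of the job. Of the things that look like the isolator_base, the largest one is meant.

How it is judged (in metres and radians):
On the way, in this order (a step that is already met when the one before it is completed fails the run):
1. the isolator is switched off (value of joint isolator below 0.15 rad), for 0.2 s.
2. with the isolator off, every white pot stands mouth-down on the plate and the blue pot mouth-up on the mat (x of wet1_mid in the frame of plate between -0.07 and 0.07 m and y of wet1_mid in the frame of plate between -0.16 and 0.16 m and z of wet1_mid in the frame of plate between 0.034 and 0.05 m and angle between each of wet1, wet2, wet3's own z axis and vertical above 3 rad and linear speed of each of wet1, wet2, wet3, dry below 0.02 m/s and x of wet2_mid in the frame of plate between -0.07 and 0.07 m and y of wet2_mid in the frame of plate between -0.16 and 0.16 m and z of wet2_mid in the frame of plate between 0.034 and 0.05 m and x of wet3_mid in the frame of plate between -0.07 and 0.07 m and y of wet3_mid in the frame of plate between -0.16 and 0.16 m and z of wet3_mid in the frame of plate between 0.034 and 0.05 m and x of dry_mid in the frame of mat between -0.075 and 0.075 m and y of dry_mid in the frame of mat between -0.075 and 0.075 m and z of dry_mid in the frame of mat between 0.027 and 0.043 m and angle between dry's own z axis and vertical below 0.12 rad and value of joint isolator below 0.15 rad), for 0.3 s.
3. the isolator is switched on again (value of joint isolator above 0.85 rad), for 0.2 s.
At the end, for the whole second after the job is handed in: Isolator above 0.85 rad. White pots still, mouth-down (within 0.14 rad) on the plate, middles within 70 mm (x) and 160 mm (y) of its centre; blue pot still, mouth-up (within 0.12 rad) on the mat, middle within 75 mm of its centre in x and y; each at its resting height within 8 mm (x of wet1_mid in the frame of plate between -0.07 and 0.07 m and y of wet1_mid in the frame of plate between -0.16 and 0.16 m and z of wet1_mid in the frame of plate between 0.034 and 0.05 m and angle between each of wet1, wet2, wet3's own z axis and vertical above 3 rad and linear speed of each of wet1, wet2, wet3, dry below 0.02 m/s and x of wet2_mid in the frame of plate between -0.07 and 0.07 m and y of wet2_mid in the frame of plate between -0.16 and 0.16 m and z of wet2_mid in the frame of plate between 0.034 and 0.05 m and x of wet3_mid in the frame of plate between -0.07 and 0.07 m and y of wet3_mid in the frame of plate between -0.16 and 0.16 m and z of wet3_mid in the frame of plate between 0.034 and 0.05 m and x of dry_mid in the frame of mat between -0.075 and 0.075 m and y of dry_mid in the frame of mat between -0.075 and 0.075 m and z of dry_mid in the frame of mat between 0.027 and 0.043 m and angle between dry's own z axis and vertical below 0.12 rad and value of joint isolator above 0.85 rad); the robot touches nothing.
It fails at once if the thinner is moved by more than 40 mm (distance of thinner from where it was at the start of the episode above 0.04 m).
It fails at once if the paint jar is moved by more than 40 mm (distance of paint_jar from where it was at the start of the episode above 0.04 m).
It fails at once if the screwdriver is moved by more than 40 mm (distance of screwdriver from where it was at the start of the episode above 0.04 m).
It fails at once if a pot is lifted clear while the isolator is on (value of joint isolator above 0.6 rad and height (world z) of any of wet1_mid, wet2_mid, wet3_mid, dry_mid above 0.1 m).
Of wet1, wet2, wet3 only 2 to 3 are there at a start; the rules pass over those that are not, and their reading is None.
At some moment in a run one of wet1, wet2, wet3, dry may be knocked a few centimetres aside while the robot is not near it.
Once in a run the grip may slacken for a moment while it holds something.
It also fails if it takes over 210 s, if anything falls off the work surface, if the arm or the gripper's body presses on something with over 40 N, if the wrist force passes 120 N, or if a joint passes its speed limit or range.

## Working session

There is one attempt and no reset: what is moved stays moved. The work goes in short steps, Python scripts to look and compute and a shell command to move; the robot and the scene stay as the last step left them, time stands still between calls to the robot, and variables do not carry over. Pictures are saved under pics/ and viewed, at most 14 in all, crops included, and the job is handed in when it is done.

```bash
ls; mkdir -p pics
python3 - <<'E'
from cell import get_obs,cams,finder
import cv2,numpy as np
o=get_obs();print(o['time_s'],o['tool_pos'],o['tool_rot'])
for c in('scene','top'):
    im=cams.read_camera(c);cv2.imwrite(f'pics/{c}0.png',im[:,:,::-1])
    k=cams.calibration(c);print(c,k['fx'],k['cx'],np.round(k['extrinsics'],3).tolist())
    for n in('isolator_base','isolator_tip','plate','mat','wet1','dry','thinner','paint_jar','screwdriver'):
        print(n,[(np.round(d['xy']).tolist(),round(d['p'],2)) for d in finder.tip_of(n,c)])
E
```

```text
pics
0.0 [ 0.21760838 -0.61191573  0.22146611] [-1.79891190e+02  6.40445799e-03  1.95826403e+01]
scene 393.13485044842565 278.27777403523794 [[-0.077, 0.997, 0.004, 0.024], [0.634, 0.052, -0.771, -0.287], [-0.769, -0.057, -0.636, 1.246], [0.0, 0.0, 0.0, 1.0]]
isolator_base [([325.0, 185.0], 0.95), ([361.0, 196.0], 0.85), ([419.0, 197.0], 0.79), ([235.0, 314.0], 0.72)]
isolator_tip [([325.0, 157.0], 0.64), ([375.0, 166.0], 0.57), ([191.0, 236.0], 0.51)]
plate [([152.0, 239.0], 0.66)]
mat [([457.0, 249.0], 0.91)]
wet1 [([301.0, 216.0], 0.8), ([368.0, 256.0], 0.7)]
dry [([186.0, 222.0], 0.59)]
thinner [([235.0, 317.0], 0.87)]
paint_jar []
screwdriver [([431.0, 307.0], 0.78)]
top 514.0276691140083 271.947532944928 [[-0.008, -1.0, 0.007, 0.013], [-0.996, 0.007, -0.084, 0.556], [0.084, -0.008, -0.996, 1.282], [0.0, 0.0, 0.0, 1.0]]
isolator_base [([230.0, 300.0], 0.8), ([142.0, 299.0], 0.78), ([186.0, 293.0], 0.64)]
isolator_tip [([228.0, 315.0], 0.67), ([183.0, 281.0], 0.5), ([142.0, 309.0], 0.41)]
plate [([370.0, 221.0], 0.94)]
mat [([125.0, 227.0], 0.67)]
wet1 [([196.0, 213.0], 0.89), ([254.0, 259.0], 0.7), ([158.0, 164.0], 0.36)]
dry [([338.0, 199.0], 0.88), ([126.0, 224.0], 0.35)]
thinner [([291.0, 150.0], 0.8)]
paint_jar [([218.0, 145.0], 0.84)]
screwdriver [([159.0, 166.0], 0.92), ([294.0, 151.0], 0.56)]
```

View pics/scene0.png

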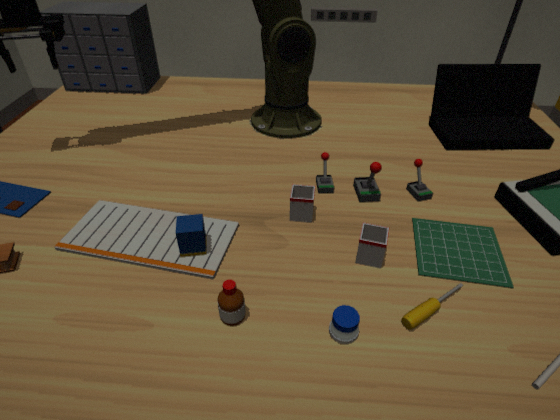

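View pics/top0.png

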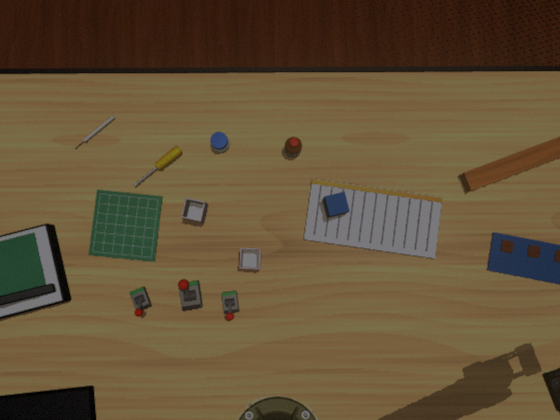

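Run:
```python
import cv2
im=cv2.imread('pics/top0.png')[255:345,100:275];cv2.imwrite('pics/crop0.png',cv2.resize(im,None,fx=4.5,fy=4.5,interpolation=cv2.INTER_CUBIC))
```

```text
(no output)
```

View pics/crop0.png

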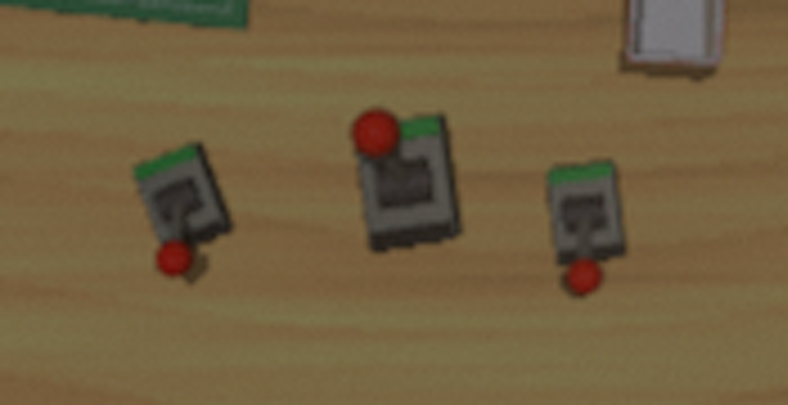

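The isolator look-alikes are at top-view pixels (140,298), (190,295) and (230,302). The middle one is clearly the largest, and its lever leans over the green mark (ON), so that is the one meant. There are two white pots, at (195,212) and (250,260). The blue pot is on the plate at (336,204), and the mat is at (126,226).

```bash
cat > h.py <<'E'
import numpy as np,cv2
from cell import get_obs,cams,finder
def w(px,z,c='top',k=None):
    k=k or cams.calibration(c);E=np.array(k['extrinsics']);R,t=E[:3,:3],E[:3,3]
    o=-R.T@t;d=R.T@np.array([(px[0]-k['cx'])/k['fx'],(px[1]-k['cy'])/k['fy'],1])
    return o+d*(z-o[2])/d[2]
def poly(name,c,z,k=None,n=5):
    "mask -> world-plane points -> min area rect (centre, size, yaw mod 90)"
    out=[]
    for d in finder.masks_of(name,c)[:n]:
        cs,_=cv2.findContours(d['mask'].astype(np.uint8),0,2);q=max(cs,key=len)[:,0]
        P=np.array([w(p,z,c,k)[:2] for p in q],np.float32)*1000
        (cx,cy),s,a=cv2.minAreaRect(P);out.append((round(d['p'],2),np.round(d['xy']),[round(cx),round(cy)],np.round(s),round(a,1)))
    return out
def st():
    o=get_obs();print('t',round(o['time_s'],2),'tcp',np.round(o['tool_pos'],4),'rot',np.round(o['tool_rot'],1),'F',np.round(o['force'],1),'w',round(o['grip_width'],4),'gf',np.round(o['grasp_force'],1));return o
E
python3 - <<'E'
from h import *
cams.read_camera('top')
for n,z in(('isolator_base',.025),('plate',.01),('mat',.003),('wet1',.064),('dry',.074),('thinner',.085),('paint_jar',.045),('screwdriver',.015)):
    for r in poly(n,'top',z):print(n,*r)
for p in((183.5,285),):print('ball',w(p,.092))
E
```

```text
isolator_base 0.96 [141. 301.] [355, 340] [65. 45.] 19.1
isolator_base 0.79 [186. 293.] [371, 216] [78. 52.] 8.6
isolator_base 0.69 [230. 303.] [342, 118] [72. 40.] 0.0
isolator_base 0.67 [293. 146.] [744, -46] [39. 47.] 89.4
isolator_base 0.61 [180. 281.] [389, 226] [41. 23.] 45.2
plate 0.8 [376. 220.] [559, -250] [340. 160.] 81.5
plate 0.69 [168. 156.] [719, 279] [27. 79.] 37.2
mat 0.95 [125. 226.] [547, 387] [172. 172.] 83.7
wet1 0.79 [194. 209.] [578, 201] [60. 53.] 77.5
wet1 0.56 [254. 258.] [459, 63] [54. 51.] 89.6
dry 0.92 [334. 203.] [588, -146] [55. 62.] 13.6
dry 0.56 [193. 210.] [576, 200] [63. 56.] 76.4
thinner 0.65 [293. 146.] [729, -43] [42. 47.] 89.4
paint_jar 0.68 [216. 143.] [753, 142] [48. 51.] 90.0
screwdriver 0.66 [168. 160.] [717, 277] [24. 76.] 39.1
ball [0.39443169 0.22051387 0.092     ]
```

```bash
python3 -m creep '0.042 0.05 0 5 0.087;0.042 0.05 0 5 0.087;0.042 0.05 0 5 0.087;0.042 0.05 0 5 0.087;0.042 0.05 0 5 0.087;0.042 0.05 0 5 0.087;0.042 0.05 0 5 0.087;0.038 0.05 0 5 0.087'; python3 -m creep '-0.005 0.055 0 5 0.087;-0.005 0.055 0 5 0.087;-0.01 0.055 0 5 0.087;-0.01 0.055 0 5 0.087;-0.015 0.055 0 5 0.087;-0.015 0.055 0 5 0.087;-0.015 0.055 0 5 0.087;-0.01 0.04 0 3 0.087'
```

```text
time_s: 2.45
tool_pos: [0.5382, -0.2263, 0.2229]
tool_rot: [179.9, 0.0, 59.7]
force: [1.5, -0.8, -0.3]
grip_width: 0.0869
grasp_force: 0.0
time_s: 3.45
tool_pos: [0.451, 0.2, 0.2231]
tool_rot: [179.9, 0.0, 97.8]
force: [0.7, -0.3, 0.9]
grip_width: 0.0872
grasp_force: 0.0
```

Run:
```python
from h import *
st();k=cams.calibration('wrist');im=cams.read_camera('wrist');cv2.imwrite('pics/w1.png',im[:,:,::-1])
for n,z in (('isolator_base',0),('isolator_tip',.092)):
  for d in finder.tip_of(n,'wrist'):print(n,np.round(d['xy']),round(d['p'],2),np.round(w(d['xy'],z,'wrist',k),3))
```

```text
t 3.45 tcp [0.451  0.2    0.2231] rot [179.9   0.   97.8] F [ 0.7 -0.3  0.9] w 0.0872 gf 0.0
isolator_base [217. 159.] 0.7 [0.367 0.218 0.   ]
isolator_base [192. 238.] 0.68 [0.344 0.111 0.   ]
isolator_base [218.  43.] 0.67 [0.357 0.348 0.   ]
isolator_tip [152. 257.] 0.9 [0.328 0.122 0.092]
isolator_tip [173.  39.] 0.69 [0.34  0.327 0.092]
isolator_tip [228. 170.] 0.64 [0.396 0.222 0.092]
```

View pics/w1.png

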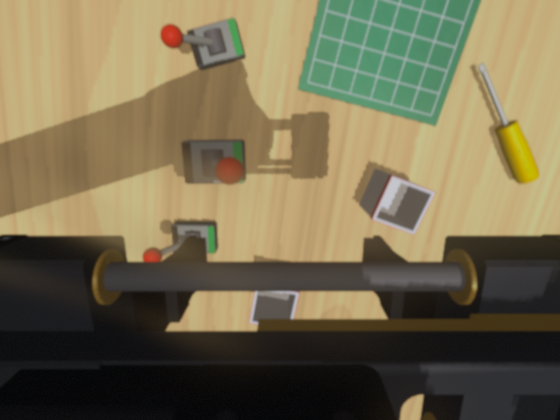

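```bash
python3 -m creep '0.027 0.032 -0.02 0 0.087;0 0 -0.05 0 0.087;0 0 -0.05 0 0.087;0 0 -0.033 0 0.087'; python3 -m creep '-0.02 -0.003 0 0 0.087;-0.02 -0.003 0 0 0.087;-0.015 -0.002 0 0 0.087;-0.01 -0.001 0 0 0.087;-0.01 -0.001 0 0 0.087;0 0 0 0 0.087'
```

```text
time_s: 4.1
tool_pos: [0.4788, 0.2268, 0.0669]
tool_rot: [-179.8, 0.1, 97.4]
force: [-0.0, 0.2, -0.4]
grip_width: 0.087
grasp_force: 0.0
time_s: 4.85
tool_pos: [0.4035, 0.2191, 0.0696]
tool_rot: [-180.0, 0.0, 97.6]
force: [1.4, -0.3, -0.7]
grip_width: 0.087
grasp_force: 0.0
```

Run:
```python
from h import *
st();cams.read_camera('top')
for d in finder.tip_of('isolator_tip','top'):print(np.round(d['xy']),round(d['p'],2),np.round(w(d['xy'],.095),3))
```

```text
t 4.85 tcp [0.4035 0.2191 0.0696] rot [-180.     0.    97.6] F [ 1.4 -0.3 -0.7] w 0.087 gf 0.0
[230. 315.] 0.39 [0.323 0.109 0.095]
```

```bash
python3 -m creep '-0.004 0 0 0 0.087;-0.003 0 0 0 0.087;-0.002 0 0 0 0.087;0 0 0 0 0.087'; python3 -m creep '-0.002 0 0 0 0.087;0 0 0 0 0.087'
```

```text
time_s: 5.45
tool_pos: [0.3961, 0.2195, 0.07]
tool_rot: [179.9, -0.0, 97.6]
force: [4.4, -0.2, -0.5]
grip_width: 0.0873
grasp_force: 1.6
time_s: 5.7
tool_pos: [0.3955, 0.2196, 0.0705]
tool_rot: [179.7, -0.0, 97.6]
force: [6.8, 0.4, -1.4]
grip_width: 0.0865
grasp_force: 2.9
```

```bash
python3 -m creep '0.03 0 0 0 0.087;0.02 0 0.05 0 0.087;0.02 0 0.06 0 0.087;0.03 0 0.06 0 0.087';python3 - <<'E'
from h import *
st();k=cams.calibration('wrist');im=cams.read_camera('wrist');cv2.imwrite('pics/w2.png',im[:,:,::-1])
for d in finder.tip_of('isolator_tip','wrist'):print(np.round(d['xy']),round(d['p'],2),np.round(w(d['xy'],.092,'wrist',k),3))
for n in('wet1',):
  for r in poly(n,'wrist',.064,k):print(*r)
for c in('scene','top'):
  cams.read_camera(c)
  for d in finder.tip_of('isolator_tip',c):print(c,np.round(d['xy']),round(d['p'],2),np.round(w(d['xy'],.092,c),3))
E
```

```text
time_s: 6.2
tool_pos: [0.4896, 0.2196, 0.2363]
tool_rot: [-179.9, 0.0, 97.6]
force: [0.3, 1.1, -0.8]
grip_width: 0.087
grasp_force: 0.0
t 6.2 tcp [0.4896 0.2196 0.2363] rot [-179.9    0.    97.6] F [ 0.3  1.1 -0.8] w 0.087 gf 0.0
[137.  60.] 0.59 [0.342 0.328 0.092]
[121. 186.] 0.55 [0.328 0.209 0.092]
[122. 264.] 0.46 [0.329 0.123 0.092]
[349. 204.] 0.25 [0.557 0.22  0.092]
0.91 [240. 310.] [459, 66] [55. 56.] 4.6
0.74 [357. 211.] [574, 208] [56. 65.] 78.3
0.64 [128. 182.] [338, 207] [78. 27.] 8.7
scene [368. 150.] 0.65 [0.32  0.213 0.092]
scene [418. 163.] 0.63 [0.367 0.32  0.092]
scene [325. 154.] 0.6 [0.345 0.111 0.092]
top [226. 316.] 0.52 [0.321 0.12  0.092]
```

View pics/w2.png

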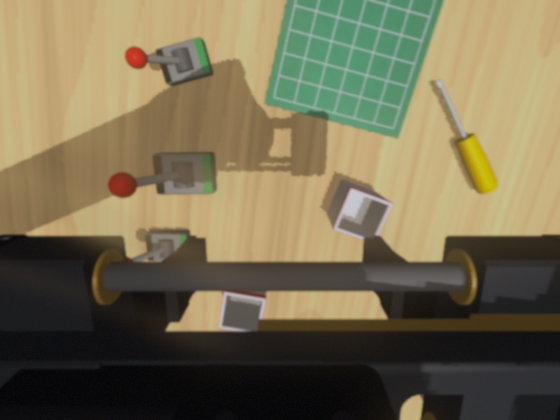

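Run:
```python
from h import *
im=cv2.imread('pics/w2.png')[165:265,310:410]
cv2.imwrite('pics/c2.png',cv2.resize(im,None,fx=5.5,fy=5.5,interpolation=cv2.INTER_CUBIC))
k=cams.calibration('wrist')
P=np.array([w(p,.064,'wrist',k)[:2] for p in((349,188),(391,203),(375,239),(334,225))]);print(P.round(3),P.mean(0))
for i in range(4):
  d=P[(i+1)%4]-P[i];print(np.hypot(*d),np.degrees(np.arctan2(d[1],d[0]))%90)
```

```text
[[0.559 0.232]
 [0.607 0.222]
 [0.598 0.179]
 [0.55  0.189]] [0.5784669  0.20530434]
0.049617121816440755 78.03069335240852
0.04419129622900446 78.6225258874628
0.049667818636387744 78.22146111079013
0.044356167182995565 78.5551923797184
```

View pics/c2.png

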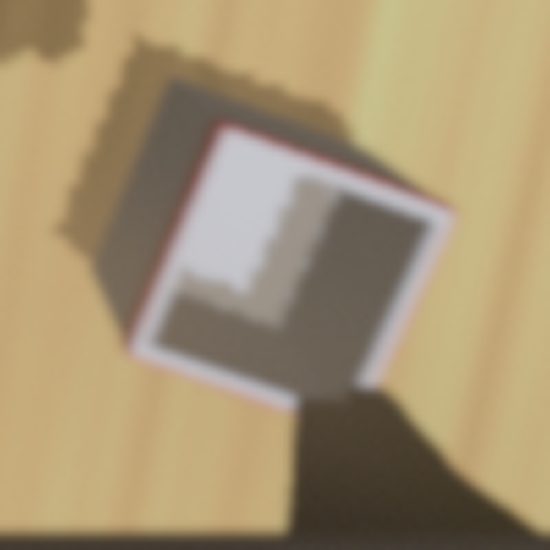

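```bash
python3 -m creep '0 -0.05 0 -4 0.087;0 -0.05 0 -4 0.087;0 -0.04 0 0 0.087;0 0 0 0 0.087';python3 - <<'E'
from h import *
st();k=cams.calibration('wrist');im=cams.read_camera('wrist')
c=w  # B centre guess
E=np.array(k['extrinsics']);p=E[:3,:3]@np.array([.459,.065,.064])+E[:3,3];u=int(k['fx']*p[0]/p[2]+k['cx']);v=int(k['fy']*p[1]/p[2]+k['cy']);print(u,v)
u0,v0=max(u-50,0),max(v-50,0);cv2.imwrite('pics/c3.png',cv2.resize(im[v0:v0+100,u0:u0+100,::-1],None,fx=5,fy=5,interpolation=cv2.INTER_CUBIC));print(u0,v0)
np.save('k.npy',k,allow_pickle=True)
E
```

```text
time_s: 7.05
tool_pos: [0.4895, 0.0752, 0.2331]
tool_rot: [-179.8, 0.1, 89.2]
force: [0.6, 0.4, -0.1]
grip_width: 0.0873
grasp_force: 0.0
t 7.05 tcp [0.4895 0.0752 0.2331] rot [-1.798e+02  1.000e-01  8.920e+01] F [ 0.6  0.4 -0.1] w 0.0873 gf 0.0
255 200
205 150
```

View pics/c3.png

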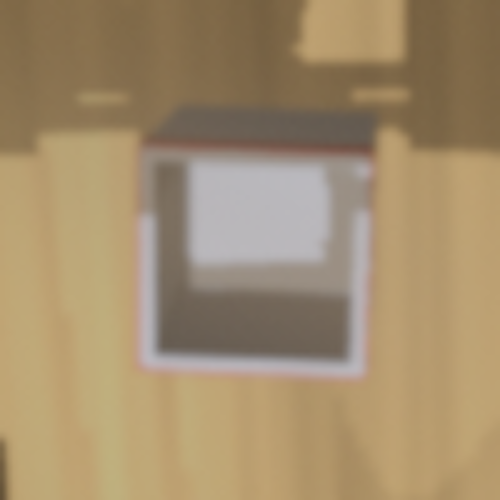

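Run:
```python
from h import *
k=np.load('k.npy',allow_pickle=True).item()
P=np.array([w((205+a/5,150+b/5),.064,'wrist',k)[:2] for a,b in((140,150),(375,143),(366,377),(138,370))])
print(P.round(4).tolist(),P.mean(0));
for i in range(4):
  d=P[(i+1)%4]-P[i];print(np.hypot(*d).round(4),np.degrees(np.arctan2(d[1],d[0]))%90)
```

```text
[[0.4357, 0.0884], [0.4863, 0.0892], [0.4833, 0.0366], [0.4325, 0.0389]] [0.45947316 0.06325616]
0.0505 0.9444591976351295
0.0527 86.820749195123
0.0509 87.39909175997113
0.0496 86.29275240125352
```

```bash
python3 -m creep '-0.03 -0.022 -0.05 0 0.087;0 0 -0.06 0 0.087;0 0 -0.06 0 0.087;0 0 -0.032 0 0.087;0 0 0 0 0.04;0 0 0 0 0.04;0 0 0 0 0.04;0 0 0 0 0.04' 5
```

```text
time_s: 8.1
tool_pos: [0.4615, 0.0573, 0.0339]
tool_rot: [179.9, 0.0, 89.6]
force: [-1.0, -1.1, 1.1]
grip_width: 0.0544
grasp_force: 0.3
```

Run:
```python
from h import *
st()
```

```text
t 8.1 tcp [0.4615 0.0573 0.0339] rot [179.9   0.   89.6] F [-1.  -1.1  1.1] w 0.0544 gf 0.3
```

```bash
python3 -m creep '0 0 -0.002 0 0.04;0 0 0 0 0.04;0 -0.005 0.001 0 0.04;0 -0.006 0.001 0 0.04;0 -0.006 0.001 0 0.04;0 0 0 0 0.04';  python3 - <<'E'
from h import *
st();im=cams.read_camera('scene')[180:250,260:360];cv2.imwrite('pics/s4.png',cv2.resize(im[:,:,::-1],None,fx=5,fy=5,interpolation=cv2.INTER_CUBIC))
E
```

```text
time_s: 8.85
tool_pos: [0.4608, 0.0395, 0.0337]
tool_rot: [180.0, 0.0, 89.5]
force: [0.7, 0.5, -0.5]
grip_width: 0.0499
grasp_force: 5.0
t 8.85 tcp [0.4608 0.0395 0.0337] rot [180.    0.   89.5] F [ 0.7  0.5 -0.5] w 0.0499 gf 5.0
```

View pics/s4.png

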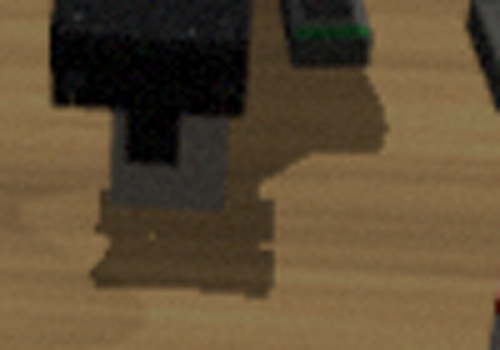

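The pot slid on the bench instead of tipping. I'll use the fixed plate edge as a stop, carrying the pot over to the plate's near long edge.

```bash
python3 -m creep '0 0 0 0 0.04;0 0 0.05 0 0.04;0.02 -0.04 0 10.25 0.04;0.02 -0.04 0 10.25 0.04;0 -0.05 0 10.25 0.04;0 -0.05 0 10.25 0.04;-0.01 -0.05 0 10.25 0.04;-0.02 -0.05 0 10.25 0.04' 20; python3 -m creep '-0.02 -0.05 0 10.25 0.04;-0.02 -0.042 0 10.25 0.04;0 0 0 0 0.04;0 0 0 0 0.04';python3 - <<'E'
from h import *
o=st();print(o['qpos']);im=cams.read_camera('scene');cv2.imwrite('pics/s5.png',im[100:320,40:360,::-1].repeat(2,0).repeat(2,1))
cams.read_camera('top')
for n,z in(('plate',.01),):
    for r in poly(n,'top',z):print(n,*r)
E
```

```text
time_s: 9.9
tool_pos: [0.4715, -0.2398, 0.0838]
tool_rot: [179.9, 0.0, 151.3]
force: [0.1, -0.6, -0.7]
grip_width: 0.05
grasp_force: 20.0
time_s: 10.4
tool_pos: [0.4315, -0.3299, 0.0836]
tool_rot: [179.9, 0.0, 171.3]
force: [0.6, 1.1, -1.4]
grip_width: 0.0496
grasp_force: 20.0
t 10.4 tcp [ 0.4315 -0.3299  0.0836] rot [179.9   0.  171.3] F [ 0.6  1.1 -1.4] w 0.0496 gf 20.0
[ 68.72519975  15.80335051 -38.52158302 106.56513265  11.06270959
  61.42416467 107.24136836]
plate 0.74 [372. 218.] [559, -250] [342. 161.] 81.3
```

View pics/s5.png

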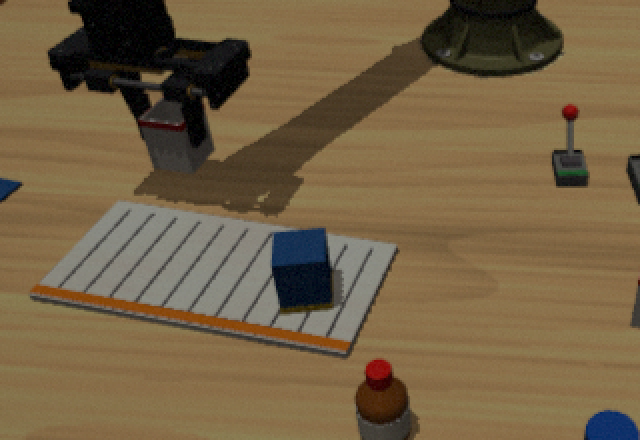

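```bash
python3 -m creep '0 0 -0.03 0 0.04;0 0 -0.019 0 0.04;0 0 0 0 0.04'; python3 -m creep '0 0 0 0 0.04;0.008 -0.001 0 0 0.04;0.008 -0.001 0 0 0.04;0.008 -0.001 0.001 0 0.04;0.006 -0.001 0.001 0 0.04;0.006 -0.001 0.001 0 0.04;0 0 0 0 0.04' 5
python3 - <<'E'
from h import *
im=cams.read_camera('scene');cv2.imwrite('pics/s6.png',cv2.resize(im[140:230,90:210,::-1],None,fx=5,fy=5))
E
```

```text
time_s: 10.92
tool_pos: [0.4309, -0.3293, 0.0336]
tool_rot: [179.9, -0.1, 171.4]
force: [-0.7, -0.5, -1.1]
grip_width: 0.0499
grasp_force: 20.0
time_s: 11.8
tool_pos: [0.4679, -0.3355, 0.0377]
tool_rot: [180.0, 0.0, 171.4]
force: [-0.5, -0.8, -0.4]
grip_width: 0.0501
grasp_force: 5.0
```

View pics/s6.png

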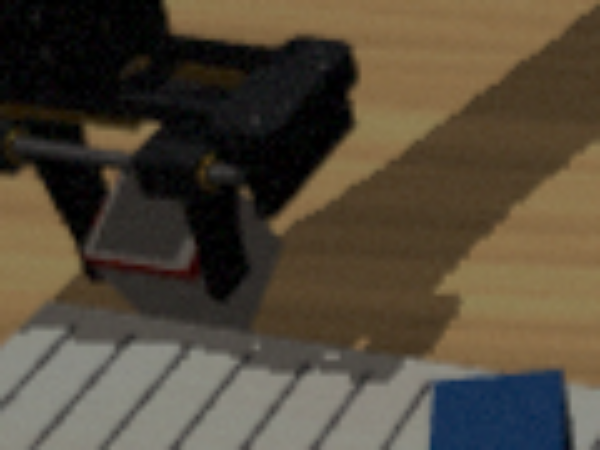

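```bash
python3 -m creep '0.006 -0.001 0 0 0.04;0.006 -0.001 -0.001 0 0.04;0.006 -0.001 -0.002 0 0.04;0.006 -0.001 -0.003 0 0.04;0.005 -0.001 -0.003 0 0.04;0.005 -0.001 -0.004 0 0.04;0 0 0 0 0.04' ; python3 -m creep '0 0 0 0 0.087;0 0 0 0 0.087;0 0 0 0 0.087;0 0 0 0 0.087;0 0 0.06 0 0.087;0 0 0.06 0 0.087;-0.02 0.01 0.06 0 0.087'
python3 - <<'E'
from h import *
st();k=cams.calibration('wrist');np.save('k.npy',k,allow_pickle=True);a=cams.read_camera('scene')[140:260,70:230];b=cams.read_camera('wrist')
im=np.hstack([cv2.resize(a,(400,300)),cv2.resize(b,(400,300))]);cv2.imwrite('pics/s7.png',im[:,:,::-1])
E
```

```text
time_s: 12.72
tool_pos: [0.5022, -0.3417, 0.0245]
tool_rot: [180.0, 0.1, 171.4]
force: [0.4, 0.4, -0.1]
grip_width: 0.0502
grasp_force: 5.0
time_s: 13.6
tool_pos: [0.4823, -0.332, 0.2054]
tool_rot: [180.0, 0.1, 171.4]
force: [-0.4, -0.7, 0.0]
grip_width: 0.0871
grasp_force: 0.0
t 13.6 tcp [ 0.4823 -0.332   0.2054] rot [1.800e+02 1.000e-01 1.714e+02] F [-0.4 -0.7  0. ] w 0.0871 gf 0.0
```

View pics/s7.png

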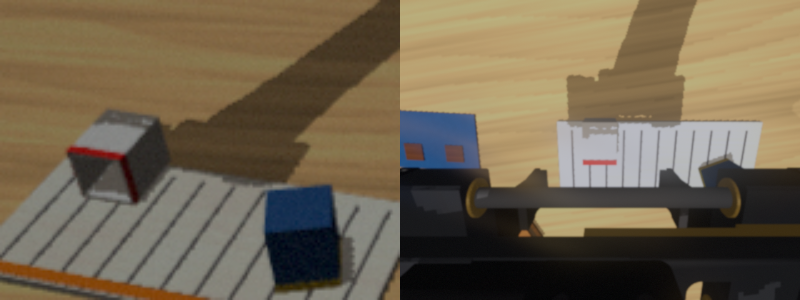

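Run:
```python
from h import *
cams.read_camera('wrist');k=cams.calibration('wrist');im=cams.read_camera('wrist').astype(int)
red=(im[...,0]>im[...,1]+60)&(im[...,0]>120);red[:,330:]=0;red[:200]=0;red[240:]=0
ys,xs=np.nonzero(red);print(len(xs),xs.min(),xs.max(),ys.min(),ys.max())
for x in(xs.min(),xs.max()):
  print(np.round(w((x,np.median(ys[xs==x])),.06,'wrist',k),4))
cx=int(xs.mean());print([ (r,im[r,cx].tolist()) for r in range(156,186,2)])
for r in poly('wet1','wrist',.06,k):print(*r)
cams.read_camera('top')
for r in poly('wet1','top',.06):print('top',*r)
for r in poly('dry','top',.074):print('top dry',*r)
```

```text
309 256 302 226 232
[ 0.5162 -0.3683  0.06  ]
[ 0.5234 -0.3206  0.06  ]
[(156, [126, 104, 73]), (158, [126, 105, 75]), (160, [127, 105, 75]), (162, [126, 105, 76]), (164, [122, 102, 76]), (166, [102, 91, 79]), (168, [92, 86, 81]), (170, [94, 88, 84]), (172, [129, 122, 117]), (174, [148, 141, 135]), (176, [149, 142, 136]), (178, [149, 142, 136]), (180, [156, 151, 149]), (182, [171, 170, 174]), (184, [156, 151, 149])]
0.83 [278. 202.] [489, -339] [52. 71.] 81.4
top 0.64 [194. 208.] [579, 201] [64. 56.] 78.3
top 0.4 [125. 225.] [542, 370] [166. 167.] 83.1
top 0.39 [423. 239.] [500, -359] [12. 43.] 81.0
top dry 0.85 [334. 202.] [586, -146] [55. 62.] 13.7
top dry 0.27 [127. 226.] [540, 367] [164. 163.] 83.7
top dry 0.27 [191. 210.] [577, 199] [58. 54.] 78.9
```

The pot now lies on the plate with its mouth towards +x. Next I grip it, pull it back off the plate, and tip it mouth-down over the plate edge.

```bash
python3 -m creep '0.018 -0.01 -0.05 0 0.087;0 0 -0.06 0 0.087;0 0 -0.045 0 0.087;0 0 -0.0195 0 0.087;0 0 0 0 0.04;0 0 0 0 0.04;0 0 0 0 0.04;0 0 0 0 0.04' 25; python3 -m creep '0 0 0 0 0.04;0 0 0.02 0 0.04;-0.037 0.0055 0 0 0.04;-0.037 0.0055 0 0 0.04;0 0 -0.015 0 0.04;0 0 -0.013 0 0.04;0 0 0 0 0.04'; python3 -m creep '0 0 -0.001 0 0.04;0.007 -0.001 0 0 0.04;0.007 -0.001 0 0 0.04;0.006 -0.001 0.001 0 0.04;0.006 -0.001 0.003 0 0.04;0.006 -0.001 0.002 0 0.04;0.005 -0.001 0.001 0 0.04;0 0 0 0 0.04' 5
```

```text
time_s: 15.0
tool_pos: [0.5004, -0.3425, 0.0302]
tool_rot: [-179.9, 0.1, 171.4]
force: [-0.3, -0.2, 0.0]
grip_width: 0.0547
grasp_force: 0.0
time_s: 15.88
tool_pos: [0.4265, -0.3304, 0.0202]
tool_rot: [179.9, -0.0, 171.4]
force: [0.5, 0.9, -0.1]
grip_width: 0.0499
grasp_force: 25.0
time_s: 16.88
tool_pos: [0.4639, -0.3369, 0.0272]
tool_rot: [180.0, 0.1, 171.4]
force: [-1.5, 1.9, -0.2]
grip_width: 0.0501
grasp_force: 5.0
```

Run:
```python
from h import *
im=cams.read_camera('scene')
cv2.imwrite('pics/s8.png',cv2.resize(im[140:240,80:210,::-1],None,fx=4,fy=4))
```

```text
(no output)
```

View pics/s8.png

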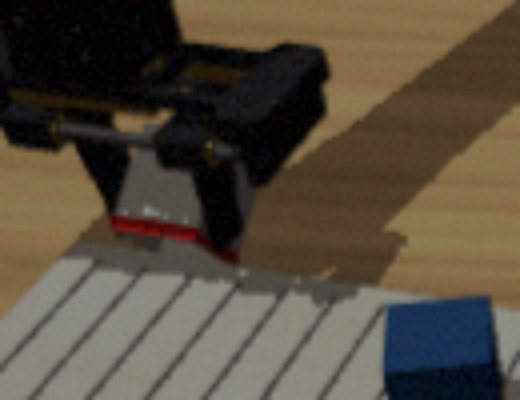

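Picture shows it tilting forwards over the edge (red rim at (120–235, 225–255) in the crop). I continue the arc.

```bash
python3 -m creep '0.006 -0.001 0 0 0.04;0.006 -0.001 -0.001 0 0.04;0.006 -0.001 -0.002 0 0.04;0.005 -0.001 -0.003 0 0.04;0.005 -0.001 -0.003 0 0.04;0.002 0 -0.001 0 0.04;0 0 0 0 0.04'; python3 -m creep '0 0 0 0 0.087;0 0 0 0 0.087;0 0 0 0 0.087;0 0 0 0 0.087;0 0 0.06 0 0.087;0 0 0.06 0 0.087;-0.02 0.01 0.06 0 0.087;0 0 0 0 0.087'
python3 - <<'E'
from h import *
st();k=cams.calibration('wrist');cams.read_camera('wrist')
for r in poly('wet1','wrist',.074,k):print(*r)
cams.read_camera('top')
for r in poly('wet1','top',.074):print('top',*r)
cams.read_camera('scene')
for r in finder.masks_of('wet1','scene'):
  ys,xs=np.nonzero(r['mask']);print('scene',round(r['p'],2),xs.min(),xs.max(),ys.min(),ys.max())
E
```

```text
time_s: 17.8
tool_pos: [0.4932, -0.3421, 0.0168]
tool_rot: [-180.0, 0.1, 171.4]
force: [-0.3, 0.3, -1.2]
grip_width: 0.05
grasp_force: 5.0
time_s: 18.8
tool_pos: [0.4754, -0.3332, 0.2011]
tool_rot: [-179.7, 0.4, 171.4]
force: [-0.1, -0.8, -0.3]
grip_width: 0.0867
grasp_force: 0.0
t 18.8 tcp [ 0.4754 -0.3332  0.2011] rot [-179.7    0.4  171.4] F [-0.1 -0.8 -0.3] w 0.0867 gf 0.0
0.62 [278. 202.] [477, -339] [50. 59.] 81.4
top 0.61 [196. 212.] [577, 199] [59. 56.] 79.1
scene 0.63 99 138 178 216
```

```bash
cat >> h.py <<'E'
def box(c,h,yaw,z0,cam='scene',k=None):
    "pixel bbox of an upright box centre c, half sizes h(x,y), height from z0 to z0+h[2]"
    k=k or cams.calibration(cam);E=np.array(k['extrinsics']);a=np.radians(yaw);U=[]
    for sx in(-1,1):
        for sy in(-1,1):
            for z in(z0,z0+h[2]):
                x,y=sx*h[0],sy*h[1];p=E@[c[0]+x*np.cos(a)-y*np.sin(a),c[1]+x*np.sin(a)+y*np.cos(a),z,1]
                U.append((k['fx']*p[0]/p[2]+k['cx'],k['fy']*p[1]/p[2]+k['cy']))
    U=np.array(U);return np.round([U[:,0].min(),U[:,0].max(),U[:,1].min(),U[:,1].max()])
def red(cam,roi):
    im=cams.read_camera(cam).astype(int);m=(im[...,0]>im[...,1]+50)&(im[...,0]>im[...,2]+50)
    b=np.zeros_like(m);b[roi[2]:roi[3],roi[0]:roi[1]]=1;ys,xs=np.nonzero(m&b);return (len(xs),)+((xs.min(),xs.max(),ys.min(),ys.max()) if len(xs) else ())
E
python3 - <<'E'
from h import *
for x in(.475,.48,.485):
  print(x,'stand',box((x,-.34),(.025,.025,.064),-8.6,.01),'lie',box((x,-.34),(.032,.025,.05),-8.6,.01))
print(red('scene',(90,150,170,225)));
print(red('wrist',(200,350,100,260)))
E
```

```text
0.475 stand [ 99. 139. 175. 215.] lie [ 99. 141. 179. 217.]
0.48 stand [ 98. 138. 177. 216.] lie [ 98. 140. 180. 218.]
0.485 stand [ 97. 138. 178. 218.] lie [ 97. 139. 181. 220.]
(6, np.int64(106), np.int64(125), np.int64(211), np.int64(214))
(0,)
```

```bash
python3 -m creep '0.006 -0.008 -0.05 0 0.087;0 0 -0.06 0 0.087;0 0 -0.055 0 0.087;0 0 0 0 0.04;0 0 0 0 0.04;0 0 0 0 0.04;0 0 0 0 0.04;0 0 0 0 0.04' 20; python3 -m creep '0 0 0.01 0 0.04;0.027 -0.02 0 0 0.04;0.027 -0.02 0 0 0.04;0 0 0 0 0.04;0 0 -0.009 0 0.04;0 0 0 0 0.04;0 0 0 0 0.087;0 0 0 0 0.087';python3 -m creep '0 0 0 0 0.087;0 0 0 0 0.087;0 0 0.06 0 0.087;-0.05 0 0.06 0 0.087;-0.01 0.05 0.06 0 0.087;0.01 0.05 0 0 0.087'
python3 - <<'E'
from h import *
cams.read_camera('top')
for r in poly('wet1','top',.074):print('top',*r)
for r in poly('dry','top',.074):print('dry',*r)
cams.read_camera('scene')
for r in finder.masks_of('wet1','scene'):
  ys,xs=np.nonzero(r['mask']);print('scene',round(r['p'],2),xs.min(),xs.max(),ys.min(),ys.max())
print(box((.535,-.38),(.025,.025,.064),-8.6,.01))
print(red('scene',(60,160,190,270)))
st()
E
```

```text
time_s: 20.2
tool_pos: [0.48, -0.3407, 0.032]
tool_rot: [-179.9, 0.1, 171.4]
force: [-0.6, 0.4, 5.5]
grip_width: 0.05
grasp_force: 20.0
time_s: 21.2
tool_pos: [0.5326, -0.3799, 0.0312]
tool_rot: [180.0, -0.0, 171.4]
force: [0.5, -0.8, -0.4]
grip_width: 0.0628
grasp_force: 0.0
time_s: 21.95
tool_pos: [0.4963, -0.2925, 0.1915]
tool_rot: [-179.7, 0.4, 171.1]
force: [0.4, 0.5, -0.4]
grip_width: 0.0868
grasp_force: 0.0
top 0.7 [188. 292.] [362, 208] [88. 49.] 8.6
top 0.69 [333. 202.] [588, -145] [54. 58.] 12.9
top 0.58 [194. 208.] [577, 200] [62. 53.] 76.6
top 0.53 [422. 218.] [555, -351] [ 9. 21.] 25.9
scene 0.93 356 388 222 268
scene 0.7 70 111 192 231
[ 68. 112. 191. 232.]
(410, np.int64(60), np.int64(159), np.int64(227), np.int64(264))
t 22.25 tcp [ 0.4947 -0.2916  0.1867] rot [-180.    -0.   171.3] F [-0.1 -0.1 -0.6] w 0.0868 gf 0.0
```

```bash
python3 -m creep '0.02 0.055 0 -3 0.087;0.02 0.055 0 0 0.087;0.02 0.055 0 0 0.087;0.02 0.055 0 0 0.087;0.01 0.055 0 0 0.087;0 0.055 0 0 0.087;0 0.055 0 0 0.087;0 0.055 0 0 0.087'; python3 -m creep '0 0.053 0 0 0.087;0 0 0 0 0.087'
python3 - <<'E'
from h import *
o=st();print(o['qpos'].round() if hasattr(o['qpos'],'round') else o['qpos']);k=cams.calibration('wrist');im=cams.read_camera('wrist');cv2.imwrite('pics/w9.png',im[:,:,::-1])
for r in poly('wet1','wrist',.064,k):print(*r)
for r in poly('wet1','wrist',0,k):print(*r)
E
```

```text
time_s: 23.25
tool_pos: [0.5859, 0.1494, 0.1862]
tool_rot: [-180.0, -0.0, 168.2]
force: [0.6, 0.1, -0.1]
grip_width: 0.0869
grasp_force: 0.0
time_s: 23.5
tool_pos: [0.5839, 0.2079, 0.1865]
tool_rot: [179.8, -0.1, 168.8]
force: [-0.2, -0.1, -0.2]
grip_width: 0.0871
grasp_force: 0.0
t 23.5 tcp [0.5839 0.2079 0.1865] rot [ 1.798e+02 -1.000e-01  1.688e+02] F [-0.2 -0.1 -0.2] w 0.0871 gf 0.0
[ 19.  24. -53.  89.  19.  77.  43.]
0.81 [278. 193.] [577, 204] [51. 57.] 78.7
0.81 [278. 193.] [590, 201] [62. 70.] 78.7
```

```bash
python3 -m creep '0 0 -0.055 0 0.087;0 0 -0.055 0 0.087;0 0 -0.0435 0 0.087;0 0 0 0 0.04;0 0 0 0 0.04;0 0 0 0 0.04;0 0 0 0 0.04;0 0 0 0 0.04' 25; python3 -m creep '0 0 0.03 0 0.04;0 0 0.03 0 0.04;-0.01 -0.04 0 0.5 0.04;-0.015 -0.05 0 0.5 0.04;-0.015 -0.05 0 0.5 0.04;-0.015 -0.05 0 0.5 0.04;-0.015 -0.05 0 0.5 0.04;-0.02 -0.05 0 0.4 0.04'; python3 -m creep '-0.02 -0.055 0 0 0.04;-0.02 -0.055 0 0 0.04;-0.01 -0.0455 0 0 0.04;0 0 0 0 0.04;0 0 -0.035 0 0.04;0 0 -0.023 0 0.04;0 0 0 0 0.04'
```

```text
time_s: 24.65
tool_pos: [0.5861, 0.2027, 0.0349]
tool_rot: [180.0, 0.1, 168.4]
force: [-0.2, -0.5, 5.2]
grip_width: 0.0497
grasp_force: 25.0
time_s: 25.65
tool_pos: [0.4948, -0.089, 0.0938]
tool_rot: [-180.0, 0.0, 171.3]
force: [0.1, -0.3, -0.5]
grip_width: 0.0501
grasp_force: 25.0
time_s: 26.52
tool_pos: [0.4452, -0.2412, 0.0347]
tool_rot: [179.9, -0.1, 171.4]
force: [0.1, 0.6, -1.3]
grip_width: 0.0497
grasp_force: 25.0
```

```bash
python3 -m creep '0 0 -0.001 0 0.04;0.008 -0.001 0 0 0.04;0.008 -0.001 0 0 0.04;0.008 -0.001 0.001 0 0.04;0.006 -0.001 0.001 0 0.04;0.006 -0.001 0.001 0 0.04;0.006 -0.001 0 0 0.04;0.006 -0.001 -0.001 0 0.04' 5;  python3 -m creep '0.006 -0.001 -0.002 0 0.04;0.006 -0.001 -0.003 0 0.04;0.005 -0.001 -0.003 0 0.04;0.005 -0.001 -0.004 0 0.04;0 0 0 0 0.04'; python3 -m creep '0 0 0 0 0.087;0 0 0 0 0.087;0 0 0 0 0.087;0 0 0 0 0.087;0 0 0.06 0 0.087;0 0 0.06 0 0.087;-0.02 0.01 0.06 0 0.087;0 0 0 0 0.087'
python3 - <<'E'
from h import *
st();k=cams.calibration('wrist');im=cams.read_camera('wrist').astype(int)
for r in poly('wet1','wrist',.06,k):print(*r)
m=(im[...,0]>im[...,1]+60)&(im[...,0]>120);m[:,350:]=0;m[:,230:250]=m[:,230:250];m[:200]=0;m[245:]=0;m[:,:235]=0
ys,xs=np.nonzero(m);print(len(xs),xs.min(),xs.max(),ys.min(),ys.max())
for x in(xs.min()+1,xs.max()-1):print(np.round(w((x,np.median(ys[xs==x])),.06,'wrist',k),4))
cams.read_camera('scene')
for r in finder.masks_of('wet1','scene'):
  ys,xs=np.nonzero(r['mask']);print('scene',round(r['p'],2),xs.min(),xs.max(),ys.min(),ys.max())
print('lie',box((.505,-.253),(.032,.025,.05),-8.6,.01),red('scene',(120,175,170,240)))
E
```

```text
time_s: 27.52
tool_pos: [0.4935, -0.2499, 0.0364]
tool_rot: [180.0, -0.0, 171.3]
force: [-1.7, 0.0, -0.8]
grip_width: 0.05
grasp_force: 5.0
time_s: 28.15
tool_pos: [0.5162, -0.254, 0.0244]
tool_rot: [180.0, 0.1, 171.3]
force: [0.3, 0.2, -0.4]
grip_width: 0.05
grasp_force: 5.0
time_s: 29.15
tool_pos: [0.498, -0.2445, 0.2085]
tool_rot: [-179.7, 0.5, 171.3]
force: [-0.7, 0.7, -1.3]
grip_width: 0.0868
grasp_force: 0.0
t 29.15 tcp [ 0.498  -0.2445  0.2085] rot [-179.7    0.5  171.3] F [-0.7  0.7 -1.3] w 0.0868 gf 0.0
0.91 [279. 197.] [503, -252] [51. 70.] 82.2
0.9 [161. 231.] [520, -377] [46. 87.] 23.5
287 255 302 225 231
[ 0.5304 -0.2802  0.06  ]
[ 0.5381 -0.2335  0.06  ]
scene 0.97 136 173 190 228
scene 0.55 69 112 191 231
lie [134. 174. 189. 228.] (65, np.int64(135), np.int64(158), np.int64(205), np.int64(210))
```

```bash
python3 -m creep '0.0165 -0.009 -0.05 0 0.087;0 0 -0.06 0 0.087;0 0 -0.045 0 0.087;0 0 -0.0225 0 0.087;0 0 0 0 0.04;0 0 0 0 0.04;0 0 0 0 0.04;0 0 0 0 0.04' 25; python3 -m creep '0 0 0 0 0.04;0 0 0.02 0 0.04;-0.037 0.0055 0 0 0.04;-0.037 0.0055 0 0 0.04;0 0 -0.015 0 0.04;0 0 -0.013 0 0.04;0 0 0 0 0.04'; python3 -m creep '0 0 -0.001 0 0.04;0.007 -0.001 0 0 0.04;0.007 -0.001 0 0 0.04;0.006 -0.001 0.001 0 0.04;0.006 -0.001 0.003 0 0.04;0.006 -0.001 0.002 0 0.04;0.005 -0.001 0.001 0 0.04;0 0 0 0 0.04' 5; python3 -m creep '0.006 -0.001 0 0 0.04;0.006 -0.001 -0.001 0 0.04;0.006 -0.001 -0.002 0 0.04;0.005 -0.001 -0.003 0 0.04;0.005 -0.001 -0.003 0 0.04;0.002 0 -0.001 0 0.04;0 0 0 0 0.04'; python3 -m creep '0 0 0 0 0.087;0 0 0 0 0.087;0 0 0 0 0.087;0 0 0 0 0.087;0 0 0.06 0 0.087;0 0 0.06 0 0.087;-0.02 0.01 0.06 0 0.087;0 0 0 0 0.087'
python3 - <<'E'
from h import *
st();k=cams.calibration('wrist');cams.read_camera('wrist')
for r in poly('wet1','wrist',.074,k):print(*r)
cams.read_camera('scene')
for r in finder.masks_of('wet1','scene'):
  ys,xs=np.nonzero(r['mask']);print('scene',round(r['p'],2),xs.min(),xs.max(),ys.min(),ys.max())
print('stand',box((.494,-.25),(.025,.025,.064),-8.6,.01),red('scene',(120,175,170,225)))
E
```

```text
time_s: 30.4
tool_pos: [0.5128, -0.2536, 0.0266]
tool_rot: [-180.0, 0.1, 171.3]
force: [0.6, -0.1, -0.2]
grip_width: 0.0552
grasp_force: 0.0
time_s: 31.28
tool_pos: [0.4389, -0.2417, 0.017]
tool_rot: [179.9, -0.0, 171.3]
force: [0.0, 0.1, -0.1]
grip_width: 0.05
grasp_force: 25.0
time_s: 32.28
tool_pos: [0.4763, -0.2481, 0.0239]
tool_rot: [180.0, 0.1, 171.3]
force: [-1.4, 0.3, 0.5]
grip_width: 0.0505
grasp_force: 5.0
time_s: 33.15
tool_pos: [0.5057, -0.2535, 0.0136]
tool_rot: [-180.0, 0.1, 171.3]
force: [0.3, 0.8, 0.1]
grip_width: 0.05
grasp_force: 5.0
time_s: 34.15
tool_pos: [0.488, -0.2439, 0.1974]
tool_rot: [-179.7, 0.4, 171.3]
force: [0.4, -0.7, -0.8]
grip_width: 0.0865
grasp_force: 0.0
t 34.15 tcp [ 0.488  -0.2439  0.1974] rot [-179.7    0.4  171.3] F [ 0.4 -0.7 -0.8] w 0.0865 gf 0.0
0.98 [277. 203.] [490, -251] [50. 59.] 81.4
0.88 [161. 240.] [509, -368] [36. 77.] 26.2
scene 0.83 138 175 183 222
scene 0.7 69 110 191 231
scene 0.65 362 373 147 181
stand [138. 175. 182. 223.] (13, np.int64(147), np.int64(163), np.int64(218), np.int64(221))
```

```bash
python3 -m creep '0.006 -0.008 -0.05 0 0.087;0 0 -0.06 0 0.087;0 0 -0.053 0 0.087;0 0 0 0 0.04;0 0 0 0 0.04;0 0 0 0 0.04;0 0 0 0 0.04;0 0 0 0 0.04' 20; python3 -m creep '0 0 0.01 0 0.04;0.028 -0.011 0 0 0.04;0.028 -0.01 0 0 0.04;0 0 0 0 0.04;0 0 -0.009 0 0.04;0 0 0 0 0.04;0 0 0 0 0.07;0 0 0 0 0.07';python3 -m creep '0 0 0 0 0.07;0 0 0.06 0 0.07;-0.02 0 0.06 0 0.087;-0.03 0.05 0.06 0 0.087;0.01 0.03 0 0 0.087'
python3 - <<'E'
from h import *
o=st();k=cams.calibration('wrist');im=cams.read_camera('wrist');np.save('k.npy',k,allow_pickle=True)
for r in poly('dry','wrist',.074,k):print('dry',*r)
for r in poly('wet1','wrist',.074,k):print('wet',*r)
cams.read_camera('scene')
for n in('wet1','dry'):
 for r in finder.masks_of(n,'scene'):
  ys,xs=np.nonzero(r['mask']);print('scene',n,round(r['p'],2),xs.min(),xs.max(),ys.min(),ys.max())
print('stand',box((.55,-.272),(.025,.025,.064),-8.6,.01),box((.588,-.146),(.025,.025,.064),14,.01))
cams.read_camera('top')
for r in poly('dry','top',.074):print('top',*r)
cv2.imwrite('pics/w10.png',im[:,:,::-1])
E
```

```text
time_s: 35.4
tool_pos: [0.4925, -0.252, 0.0306]
tool_rot: [-179.9, 0.1, 171.3]
force: [-1.2, -0.3, 6.5]
grip_width: 0.0499
grasp_force: 20.0
time_s: 36.4
tool_pos: [0.5471, -0.2724, 0.03]
tool_rot: [-180.0, -0.0, 171.3]
force: [0.5, -0.4, -0.1]
grip_width: 0.0625
grasp_force: 0.0
time_s: 37.02
tool_pos: [0.5164, -0.2054, 0.1986]
tool_rot: [-179.7, 0.3, 171.1]
force: [0.5, 0.2, -0.5]
grip_width: 0.0855
grasp_force: 0.0
t 37.02 tcp [ 0.5164 -0.2054  0.1986] rot [-179.7    0.3  171.1] F [ 0.5  0.2 -0.5] w 0.0855 gf 0.0
dry 0.69 [341. 236.] [567, -156] [49. 48.] 8.5
wet 0.88 [138. 226.] [525, -365] [77. 60.] 81.7
wet 0.81 [228. 230.] [540, -267] [59. 63.] 81.5
scene wet1 0.77 70 111 191 232
scene wet1 0.64 118 157 198 239
scene dry 0.98 176 206 213 257
stand [117. 158. 197. 240.] [178. 209. 213. 256.]
top 0.78 [329. 198.] [588, -145] [53. 57.] 13.1
```

```bash
python3 -m creep '0.04 0.03 0 10.5 0.087;0.0376 0.029 0 10.5 0.087;0 0 0 0 0.087;0 0 -0.05 0 0.087;0 0 -0.06 0 0.087;0 0 -0.0456 0 0.087;0 0 0 0 0.04;0 0 0 0 0.04' 20; python3 -m creep '0 0 0 0 0.04;0 0 0 0 0.04;0 0 0 0 0.04'
python3 - <<'E'
from h import *
st();cams.read_camera('scene')
for r in finder.masks_of('dry','scene'):
  ys,xs=np.nonzero(r['mask']);print('scene dry',round(r['p'],2),xs.min(),xs.max(),ys.min(),ys.max())
E
```

```text
time_s: 38.42
tool_pos: [0.5941, -0.1469, 0.0403]
tool_rot: [-180.0, 0.1, -167.8]
force: [0.5, 0.1, 0.7]
grip_width: 0.0743
grasp_force: 0.0
time_s: 38.8
tool_pos: [0.5941, -0.1468, 0.0402]
tool_rot: [-179.9, 0.1, -167.8]
force: [-0.3, -1.3, 4.9]
grip_width: 0.0498
grasp_force: 20.0
t 38.8 tcp [ 0.5941 -0.1468  0.0402] rot [-1.799e+02  1.000e-01 -1.678e+02] F [-0.3 -1.3  4.9] w 0.0498 gf 20.0
scene dry 0.55 177 207 216 255
```

```bash
python3 -m creep '0 0 0.03 0 0.04;0 0 0.02 0 0.04;-0.045 0.001 0 -7 0.04;-0.045 0.001 0 -7 0.04;-0.0446 0.001 0 -6.7 0.04;0 0 0 0 0.04;0 0 -0.03 0 0.04;0 0 -0.028 0 0.04' 25; python3 -m creep '0 0 0 0 0.04;0 0 0 0 0.04'
```

```text
time_s: 39.9
tool_pos: [0.46, -0.1434, 0.0307]
tool_rot: [-180.0, 0.1, 171.6]
force: [-0.4, 0.1, 0.0]
grip_width: 0.0498
grasp_force: 25.0
time_s: 40.15
tool_pos: [0.4593, -0.1426, 0.0313]
tool_rot: [180.0, 0.0, 171.6]
force: [-0.1, -0.3, -0.8]
grip_width: 0.0499
grasp_force: 25.0
```

```bash
python3 -m creep '0 0 -0.002 0 0.04;0.008 -0.001 0 0 0.04;0.008 -0.001 0 0 0.04;0.008 -0.001 0.001 0 0.04;0.006 -0.001 0.001 0 0.04;0.006 -0.001 0.001 0 0.04;0.006 -0.001 0 0 0.04;0.006 -0.001 -0.001 0 0.04' 5;  python3 -m creep '0.006 -0.001 -0.002 0 0.04;0.006 -0.001 -0.003 0 0.04;0.005 -0.001 -0.003 0 0.04;0.005 -0.001 -0.004 0 0.04;0 0 0 0 0.04'; python3 -m creep '0 0 0 0 0.087;0 0 0 0 0.087;0 0 0 0 0.087;0 0 0 0 0.087;0 0 0.06 0 0.087;0 0 0.06 0 0.087;-0.02 0.01 0.06 0 0.087;0 0 0 0 0.087'
python3 - <<'E'
from h import *
st();k=cams.calibration('wrist');im=cams.read_camera('wrist')
for r in poly('dry','wrist',.06,k):print(*r)
b=cams.read_camera('scene')
for r in finder.masks_of('dry','scene'):
  ys,xs=np.nonzero(r['mask']);print('scene',round(r['p'],2),xs.min(),xs.max(),ys.min(),ys.max())
print('lie',box((.519,-.153),(.032,.025,.05),-8.6,.01))
cv2.imwrite('pics/s11.png',np.hstack([cv2.resize(b[170:260,60:220],(400,225)),cv2.resize(im[100:300,150:450],(340,225))])[:,:,::-1])
E
```

```text
time_s: 41.15
tool_pos: [0.5068, -0.1499, 0.0305]
tool_rot: [180.0, -0.0, 171.6]
force: [-1.5, 1.0, -0.6]
grip_width: 0.0497
grasp_force: 5.0
time_s: 41.78
tool_pos: [0.5294, -0.1542, 0.0185]
tool_rot: [180.0, 0.1, 171.6]
force: [0.3, -0.7, -1.2]
grip_width: 0.05
grasp_force: 5.0
time_s: 42.78
tool_pos: [0.5114, -0.144, 0.2023]
tool_rot: [-179.8, 0.5, 171.6]
force: [-0.3, 0.2, -0.5]
grip_width: 0.087
grasp_force: 0.0
t 42.77 tcp [ 0.5114 -0.144   0.2023] rot [-179.8    0.5  171.6] F [-0.3  0.2 -0.5] w 0.087 gf 0.0
0.77 [278. 191.] [509, -150] [51. 70.] 81.7
scene 0.58 182 218 193 232
scene 0.56 362 373 147 181
scene 0.3 329 360 305 342
lie [180. 216. 195. 235.]
```

```bash
python3 -m creep '0.0105 -0.006 -0.05 0 0.087;0 0 -0.06 0 0.087;0 0 -0.045 0 0.087;0 0 -0.0175 0 0.087;0 0 0 0 0.04;0 0 0 0 0.04;0 0 0 0 0.04;0 0 0 0 0.04' 25; python3 -m creep '0 0 0 0 0.04;0 0 0.02 0 0.04;-0.033 0.005 0 0 0.04;-0.033 0.005 0 0 0.04;0 0 -0.015 0 0.04;0 0 -0.013 0 0.04;0 0 0 0 0.04'; python3 -m creep '0 0 -0.001 0 0.04;0.007 -0.001 0 0 0.04;0.007 -0.001 0 0 0.04;0.006 -0.001 0.001 0 0.04;0.006 -0.001 0.003 0 0.04;0.006 -0.001 0.002 0 0.04;0.005 -0.001 0.001 0 0.04;0 0 0 0 0.04' 5; python3 -m creep '0.006 -0.001 0 0 0.04;0.006 -0.001 -0.001 0 0.04;0.006 -0.001 -0.002 0 0.04;0.005 -0.001 -0.003 0 0.04;0.005 -0.001 -0.003 0 0.04;0.002 0 -0.001 0 0.04;0 0 0 0 0.04'; python3 -m creep '0 0 0 0 0.087;0 0 0 0 0.087;0 0 0 0 0.087;0 0 0 0 0.087;0 0 0.06 0 0.087;0 0 0.06 0 0.087;-0.02 0.01 0.06 0 0.087;0 0 0 0 0.087'
python3 - <<'E'
from h import *
st();k=cams.calibration('wrist');im=cams.read_camera('wrist')
for r in poly('dry','wrist',.074,k):print(*r)
b=cams.read_camera('scene')
for r in finder.masks_of('dry','scene'):
  ys,xs=np.nonzero(r['mask']);print('scene',round(r['p'],2),xs.min(),xs.max(),ys.min(),ys.max())
print('stand',box((.508,-.149),(.025,.025,.064),-8.6,.01))
cv2.imwrite('pics/s12.png',np.hstack([cv2.resize(b[170:260,60:220],(400,225)),cv2.resize(im[100:300,150:450],(340,225))])[:,:,::-1])
E
```

```text
time_s: 43.98
tool_pos: [0.5203, -0.1507, 0.0259]
tool_rot: [-179.9, 0.1, 171.6]
force: [0.3, -0.3, 0.1]
grip_width: 0.0546
grasp_force: 0.0
time_s: 44.85
tool_pos: [0.4541, -0.1398, 0.0161]
tool_rot: [179.9, -0.0, 171.6]
force: [-0.6, -0.1, -1.3]
grip_width: 0.0502
grasp_force: 25.0
time_s: 45.85
tool_pos: [0.4916, -0.1462, 0.023]
tool_rot: [180.0, 0.1, 171.6]
force: [-0.3, 1.0, 0.6]
grip_width: 0.0501
grasp_force: 5.0
time_s: 46.72
tool_pos: [0.521, -0.1518, 0.0126]
tool_rot: [-180.0, 0.1, 171.6]
force: [-0.3, -0.2, -1.5]
grip_width: 0.0497
grasp_force: 5.0
time_s: 47.72
tool_pos: [0.5034, -0.1413, 0.1962]
tool_rot: [-179.7, 0.5, 171.6]
force: [0.1, -1.1, -0.3]
grip_width: 0.087
grasp_force: 0.0
t 47.73 tcp [ 0.5034 -0.1413  0.1962] rot [-179.7    0.5  171.6] F [ 0.1 -1.1 -0.3] w 0.087 gf 0.0
0.86 [278. 204.] [506, -149] [51. 59.] 81.6
0.2 [163. 241.] [524, -261] [34. 77.] 24.3
scene 0.94 183 217 190 229
stand [184. 218. 188. 230.]
```

View pics/s12.png

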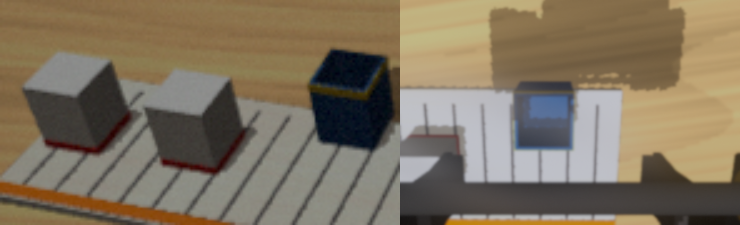

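Both whites stand mouth-down (red bands at the bottom, crop (75,148) and (195,160)). The blue pot stands mouth-up on the plate edge (yellow band on top, (345,80)). I carry it to the mat.

```bash
python3 -m creep '0.005 -0.008 -0.05 0 0.087;0 0 -0.06 0 0.087;0 0 -0.053 0 0.087;0 0 0 0 0.04;0 0 0 0 0.04;0 0 0 0 0.04;0 0 0 0 0.04;0 0 0 0 0.04' 25; python3 -m creep '0 0 0.03 0 0.04;0 0 0.03 0 0.04;0.01 0.05 0 0 0.04;0.01 0.055 0 0 0.04;0.01 0.055 0 0 0.04;0.009 0.055 0 0 0.04;0 0.055 0 0 0.04;0 0.055 0 0 0.04'; python3 -m creep '0 0.055 0 0 0.04;0 0.055 0 0 0.04;0 0.055 0 0 0.04;0 0.046 0 0 0.04;0 0 0 0 0.04;0 0 -0.03 0 0.04;0 0 -0.025 0 0.04;0 0 0 0 0.04'
python3 - <<'E'
from h import *
st();cams.read_camera('scene')
for r in finder.masks_of('dry','scene'):
  ys,xs=np.nonzero(r['mask']);print('scene',round(r['p'],2),xs.min(),xs.max(),ys.min(),ys.max())
print(box((.547,.387),(.025,.025,.064),-8.6,.003))
E
```

```text
time_s: 48.92
tool_pos: [0.5069, -0.15, 0.0297]
tool_rot: [-179.9, 0.1, 171.6]
force: [-0.7, 0.4, 5.0]
grip_width: 0.0497
grasp_force: 25.0
time_s: 49.92
tool_pos: [0.545, 0.1768, 0.0884]
tool_rot: [-180.0, 0.0, 171.5]
force: [0.9, -0.6, -1.1]
grip_width: 0.0499
grasp_force: 25.0
time_s: 50.92
tool_pos: [0.544, 0.3838, 0.0305]
tool_rot: [-179.8, -0.2, 171.5]
force: [-0.1, -0.4, -0.5]
grip_width: 0.0504
grasp_force: 25.0
t 50.92 tcp [0.544  0.3838 0.0305] rot [-179.8   -0.2  171.5] F [-0.1 -0.4 -0.5] w 0.0504 gf 25.0
scene 0.71 445 483 216 257
[445. 485. 216. 260.]
```

```bash
python3 -m creep '0 0 -0.004 0 0.04;0 0 -0.003 0 0.04;0 0 0 0 0.04'; python3 -m creep '0 0 0 0 0.07;0 0 0 0 0.07;0 0 0 0 0.07;0 0 0 0 0.07;0 0 0.06 0 0.087;0 0 0.06 0 0.087;-0.06 -0.06 0.06 0 0.087;0 0 0 0 0.087'
python3 - <<'E'
from h import *
st();k=cams.calibration('wrist');cams.read_camera('wrist')
for d in finder.tip_of('isolator_tip','wrist'):print(np.round(d['xy']),round(d['p'],2),np.round(w(d['xy'],.092,'wrist',k),3))
cams.read_camera('scene')
for n in('wet1','dry','thinner','screwdriver','paint_jar'):
 for r in finder.masks_of(n,'scene'):
  ys,xs=np.nonzero(r['mask']);print('scene',n,round(r['p'],2),xs.min(),xs.max(),ys.min(),ys.max())
cams.read_camera('top')
for r in poly('dry','top',.067):print(*r)
for r in poly('wet1','top',.074):print(*r)
E
```

```text
time_s: 51.4
tool_pos: [0.545, 0.3864, 0.0264]
tool_rot: [180.0, 0.0, 171.6]
force: [-0.7, 0.3, -0.7]
grip_width: 0.05
grasp_force: 25.0
time_s: 52.4
tool_pos: [0.5089, 0.35, 0.186]
tool_rot: [179.9, 0.3, 171.5]
force: [0.3, 0.2, 0.0]
grip_width: 0.0865
grasp_force: 0.0
t 52.4 tcp [0.5089 0.35   0.186 ] rot [179.9   0.3 171.5] F [0.3 0.2 0. ] w 0.0865 gf 0.0
scene wet1 0.9 118 157 198 239
scene wet1 0.82 69 112 191 231
scene wet1 0.65 354 380 147 202
scene dry 0.8 445 483 217 260
scene thinner 0.88 218 245 281 326
scene screwdriver 0.84 402 462 284 329
scene paint_jar 0.79 330 359 305 343
0.48 [126. 212.] [562, 373] [57. 20.] 89.6
0.86 [385. 219.] [547, -265] [62. 56.] 81.5
0.74 [291. 148.] [731, -43] [42. 48.] 89.4
0.57 [429. 227.] [533, -370] [66. 55.] 81.4
```

```bash
python3 -m creep '-0.015 -0.022 0 -10.25 0.087;-0.015 -0.022 0 -10.25 0.087;-0.015 -0.022 0 -10.25 0.087;-0.014 -0.022 0 -10.25 0.087;-0.01 -0.022 0 -10.25 0.087;-0.01 -0.018 0 -10.25 0.087;0 0 0 0 0.087'; python3 -m creep '-0.04 0 -0.02 0 0.087;-0.035 0 -0.02 0 0.087;0 0 0 0 0.087;0 0 0 0 0.087'
python3 - <<'E'
from h import *
o=st();print(o['qpos']);k=cams.calibration('wrist');im=cams.read_camera('wrist');cv2.imwrite('pics/w13.png',im[:,:,::-1])
for d in finder.tip_of('isolator_tip','wrist'):print(np.round(d['xy']),round(d['p'],2),np.round(w(d['xy'],.092,'wrist',k),3))
E
```

```text
time_s: 53.82
tool_pos: [0.4299, 0.2212, 0.1825]
tool_rot: [180.0, 0.1, 110.0]
force: [-0.1, -0.2, 0.1]
grip_width: 0.087
grasp_force: 0.0
time_s: 54.32
tool_pos: [0.3559, 0.2234, 0.1431]
tool_rot: [179.9, -0.0, 110.2]
force: [-0.5, 0.7, 0.2]
grip_width: 0.087
grasp_force: 0.0
t 54.33 tcp [0.3559 0.2234 0.1431] rot [179.9  -0.  110.2] F [-0.5  0.7  0.2] w 0.087 gf 0.0
[ 22.17168146  -8.00915964 -53.31527671 118.15853679  -6.98202581
  66.68790759  -7.88339734]
[241. 226.] 0.76 [0.329 0.212 0.092]
[198. 321.] 0.69 [0.322 0.126 0.092]
[303.  63.] 0.57 [0.332 0.328 0.092]
```

```bash
python3 -m creep '-0.008 0 0 0 0.087;-0.007 0 0 0 0.087;0 0 0 0 0.087'
python3 - <<'E'
from h import *
o=st();print(o['qpos'].round(1))
E
```

```text
time_s: 54.8
tool_pos: [0.3395, 0.2223, 0.1424]
tool_rot: [180.0, 0.1, 110.1]
force: [0.1, -0.1, -0.2]
grip_width: 0.0873
grasp_force: 0.0
t 54.8 tcp [0.3395 0.2223 0.1424] rot [1.800e+02 1.000e-01 1.101e+02] F [ 0.1 -0.1 -0.2] w 0.0873 gf 0.0
[ 21.6 -10.9 -52.6 119.8  -9.3  67.1  -6.8]
```

```bash
python3 -m creep '0 0 -0.025 0 0.087;0 0 -0.025 0 0.087;0 0 -0.022 0 0.087;0 0 0 0 0.087'; python3 -m creep '0.012 0.001 0 0 0.087;0.012 0.002 0 0 0.087;0.012 0.002 0 0 0.087;0.012 0.002 0 0 0.087;0.012 0.002 0 0 0.087;0.01 0.001 0 0 0.087;0 0 0 0 0.087'
```

```text
time_s: 55.3
tool_pos: [0.3387, 0.2219, 0.0694]
tool_rot: [-179.8, -0.0, 110.1]
force: [-0.1, -0.2, 0.5]
grip_width: 0.087
grasp_force: 0.0
time_s: 56.18
tool_pos: [0.4108, 0.2326, 0.0706]
tool_rot: [180.0, -0.0, 110.0]
force: [-1.0, -0.8, -0.6]
grip_width: 0.0868
grasp_force: 0.0
```

```bash
python3 -m creep '0.005 0.001 0 0 0.087;0.004 0 0 0 0.087;0 0 0 0 0.087';  python3 -m creep '0.003 0 0 0 0.087;0 0 0 0 0.087'
```

```text
time_s: 56.55
tool_pos: [0.419, 0.2333, 0.0704]
tool_rot: [-180.0, -0.0, 110.1]
force: [-0.7, 0.3, -0.9]
grip_width: 0.0868
grasp_force: 0.2
time_s: 56.8
tool_pos: [0.4221, 0.2334, 0.0704]
tool_rot: [180.0, 0.0, 110.1]
force: [-1.2, -0.1, 0.2]
grip_width: 0.0869
grasp_force: 0.3
```

```bash
python3 -m creep '0.003 0 0 0 0.087;0 0 0 0 0.087';  python3 -m creep '0.002 0 0 0 0.087;0 0 0 0 0.087'; python3 -m creep '0.002 0 0 0 0.087;0 0 0 0 0.087'
```

```text
time_s: 57.05
tool_pos: [0.4252, 0.2333, 0.0705]
tool_rot: [180.0, 0.0, 110.1]
force: [-0.4, 0.5, 0.5]
grip_width: 0.0873
grasp_force: 0.2
time_s: 57.3
tool_pos: [0.4271, 0.2334, 0.0704]
tool_rot: [180.0, -0.0, 110.1]
force: [-0.6, -0.1, 0.2]
grip_width: 0.0869
grasp_force: 0.3
time_s: 57.55
tool_pos: [0.4282, 0.2334, 0.0702]
tool_rot: [-179.9, -0.0, 110.1]
force: [-2.6, -0.5, 1.1]
grip_width: 0.0871
grasp_force: 1.3
```

```bash
python3 -m creep '0.002 0 0 0 0.087;0 0 0 0 0.087'; python3 -m creep '-0.01 -0.001 0 0 0.087;0 0 0.05 0 0.087;0 0 0.06 0 0.087;0.05 -0.05 0.04 0 0.087;0.05 -0.05 0 0 0.087;0.0 -0.05 0 0 0.087;0 0 0 0 0.087;0 0 0 0 0.087'
python3 - <<'E'
from h import *
st();b=cams.read_camera('scene')
for n in('wet1','dry','thinner','screwdriver','paint_jar'):
 for r in finder.masks_of(n,'scene'):
  ys,xs=np.nonzero(r['mask']);print('scene',n,round(r['p'],2),xs.min(),xs.max(),ys.min(),ys.max())
for d in finder.tip_of('isolator_tip','scene'):print(np.round(d['xy']),round(d['p'],2),np.round(w(d['xy'],.092,'scene'),3))
a=cams.read_camera('top')
for d in finder.tip_of('isolator_tip','top'):print(np.round(d['xy']),round(d['p'],2),np.round(w(d['xy'],.092),3))
cv2.imwrite('pics/end.png',np.hstack([cv2.resize(b[130:350,40:520],(480,330)),cv2.resize(a[240:330,100:280],(320,330))])[:,:,::-1])
E
```

```text
time_s: 57.8
tool_pos: [0.4287, 0.2334, 0.0698]
tool_rot: [-179.7, -0.0, 110.1]
force: [-6.3, -0.0, 2.2]
grip_width: 0.0869
grasp_force: 3.2
time_s: 58.8
tool_pos: [0.5038, 0.1003, 0.2116]
tool_rot: [179.9, 0.0, 110.1]
force: [-0.3, 1.2, 0.2]
grip_width: 0.0871
grasp_force: 0.0
t 58.8 tcp [0.5038 0.1003 0.2116] rot [179.9   0.  110.1] F [-0.3  1.2  0.2] w 0.0871 gf 0.0
scene wet1 0.93 69 111 191 231
scene wet1 0.73 118 157 198 239
scene wet1 0.53 412 513 218 288
scene dry 0.97 445 484 217 260
scene dry 0.41 354 382 164 202
scene thinner 0.72 217 246 279 325
scene screwdriver 0.67 403 462 284 329
scene paint_jar 0.83 329 359 305 343
[378. 171.] 0.61 [0.408 0.225 0.092]
[325. 155.] 0.44 [0.351 0.111 0.092]
[421. 164.] 0.41 [0.37  0.325 0.092]
[184. 281.] 0.53 [0.404 0.218 0.092]
[140. 310.] 0.4 [0.337 0.322 0.092]
```

View pics/end.png

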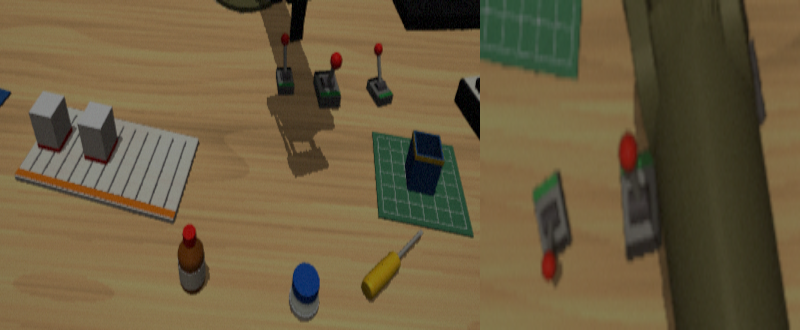

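The final picture shows both white pots mouth-down on the plate at (50,122) and (97,132), and the blue pot mouth-up on the mat at (425,160). The lever is back over the green mark at (628,152), and the bystanders have not moved.

```bash
python3 -c "
from cell import ticket;print(ticket.sign_off())"
```

```text
the job is handed in; nothing more can be done
None
```

The job is handed in: with the isolator off, both white pots (only two were there) went mouth-down on the plate and the blue pot mouth-up on the mat; the isolator was then pushed back to its ON stop, the bottle, jar and screwdriver stayed put, and the sign-off returned no verdict.

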